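Transfer batch sample pots to the dispatch rack in reverse order

ROBOT

A 6-joint arm with a two-finger parallel gripper is mounted at the origin on the work surface. World frame = base frame: x ahead of the robot, y to its left, z up, the work surface at z = 0. Lengths are in mm, angles in rad, forces in N, time in s.
With the tool pointing down it reaches from about 275 to 725 mm from the base axis. Payload 15.9 kg.
Tool frame: the origin (TCP) lies at the very end of the fingers, on their centre line; the grasp point (between the pads) lies 19 mm behind it (r.grip_point_offset is the distance from the TCP to the grasp point, in mm); z points along the fingers, y is the direction in which the jaws open and shut (so a half turn about z gives the same grasp; the last joint's range is limited). The gripper opens to 85 mm and grips with 20 to 120 N. Pads are 22 mm wide; open, the fingers measure 114 mm over their backs; the gripper's body (76 mm by 85 mm) begins 54 mm behind the grasp point. The pads swing forward as they close: fully open they stand 13 mm farther back than shut.
Start: joints at [-1.301, 0.213, -0.034, 1.323, 0, 1.571], TCP at [133.264, -481.899, 231.306] pointing down, gripper open.
Joint ranges: [-2.98, 2.98], [-0.74, 1.72], [-1.14, 1.35], [-2.1, 2.04], [-1.57, 1.44], [-3.14, 3.14]. Speed limits (rad/s): [1.89, 1.89, 2.39, 2.57, 3.14, 3.14].

INTERFACE

Orientations are given as a rotation vector (axis times angle).
In Python, from plant import status, get_image, r gives the robot as it stands. The module is installed in compiled form; this text tells all that it offers.
- The arm moves only by the tool move_arm, never from a script. Its argument "targets" is a list of rows, each an object with "delta_pos": the shift along the tool's x, y, z in cm, a list of three; "rot": the turn, a rotation vector about the tool's x, y, z in degrees, a list of three; "fingers": the finger opening in cm, from 0 to 8.54. In form: [{"delta_pos": [tx, ty, tz], "rot": [rx, ry, rz], "fingers": fingers}, ...]. A call has 1 to 12 rows; each row shifts and turns the commanded pose from where the row before left it, along the tool's axes as they then stand; what a row does not reach is not made up. A row lasts 1/8 s, in which the tool goes at most 62.5 mm and 10.7 degrees, less where a joint would pass 70% of its speed; a pose out of reach is approached as far as the arm can. A call is refused whole if a number of a shift passes 6.25 or a number of a turn 10.7, either way. A call with a gripper value outside its range is refused whole. The fingers move at their own pace and stop on an object; "newtons" is the grip in N (left out, the last holds). Time passes only in rows, so rows that do not move let the fingers close. It gives the time, the measured TCP pose, the force and the opening at its end, in the units of the state.
- status.observe(): the state, without advancing time (a new reading comes with each control period).
- get_image(name): name is "scene" or "top" or "wrist"; returns a dict with "frame" (384x512x3 uint8, blue, green, red), "fx", "fy", "cx", "cy" (pixels), "k1" (the pictures are not rectified: a ray, as slopes to the right and down, at radius r is drawn at 1 + k1 r^2 times it, then the intrinsics apply), "R" (3x3) and "t" (3): a world point X has camera coordinates R X + t. Camera axes: x right, y down, z forward; pixel columns grow to the right and rows downward; lengths in mm; the calibration is good to about 2 mm. A picture is of the moment at which its call begins. There is no depth.
- r.finish_job(): hands the job in, once; it reports no verdict.
The state is a dict: "time_s": time; "q": joint angles; "dq": joint speeds; "joint_efforts": joint torques, N m; "tcp_pos": TCP position; "tool_rot": TCP orientation; "force": force on the tool from outside, world axes, zero at the start; "torque": the same for the moment, N m; "finger_gap": opening from 0.0 (shut) to 1.0 (fully open).
Only numpy, scipy, OpenCV 4.12 (cv2) and the standard library are available. Lean on these libraries where they do the work, as an engineer would, in place of code of your own. Each camera call takes 0.05 s, during which the arm holds its last target. There are 200 camera calls.

TASK

The batch samples have to go from the drying side to dispatch in reverse order: move the four sample pots from the wooden rack to the empty grey rack, so that the pot in the wooden rack's seat nearest the robot ends in the grey rack's seat farthest from the robot, the second nearest in the second farthest, and so on. Stand each pot upright, fully down in its seat; set it down rather than dropping it, and do not tip any pot over. Let go of everything at the end.

Things in the scene. Friction and masses are not known exactly. Their poses are not given: they have to be found in the camera images.
- wood_rack: brown wooden rack, fixed, 300 x 100 x 22 mm high, holding pots and tags at the start; on the robot's left or right. Origin: centre of underside, on the table. x runs along the row away from the robot (within 12 degrees of straight ahead), y to the left. Four 60 x 60 mm open seats at x = -108, -36, 36, 108 mm, y = 0; seat floor 10 mm above the table, rims 22 mm; bars between seats 12 mm wide
- grey_rack: grey plastic rack with black seat floors, fixed, empty at the start; same shape, sizes, seats, origin and axes (x away from the robot, within 12 degrees) as the wooden rack; it stands on the other side, left or right
- pot_red: white sample pot with a red lid and a red band: an upright closed cylinder, 40 mm diameter, 70 mm high, about 0.12 kg; loose. Origin: centre of its underside; z up along the pot. At the start it stands in a seat of the wooden rack; the order of the colours in the row varies
- pot_yellow: white sample pot with a yellow lid and a yellow band: an upright closed cylinder, 40 mm diameter, 70 mm high, about 0.12 kg; loose. Origin: centre of its underside; z up along the pot. At the start it stands in a seat of the wooden rack; the order of the colours in the row varies
- pot_green: white sample pot with a green lid and a green band: an upright closed cylinder, 40 mm diameter, 70 mm high, about 0.12 kg; loose. Origin: centre of its underside; z up along the pot. At the start it stands in a seat of the wooden rack; the order of the colours in the row varies
- pot_blue: white sample pot with a blue lid and a blue band: an upright closed cylinder, 40 mm diameter, 70 mm high, about 0.12 kg; loose. Origin: centre of its underside; z up along the pot. At the start it stands in a seat of the wooden rack; the order of the colours in the row varies
- tag_red: red flat tag, 34 x 16 x 3 mm, fixed on top of the left-hand (+y) rail of the wooden rack, beside the seat where the red pot stands at the start (40 mm across from that seat's centre); it stays there and so records the red pot's old seat. Origin: centre of its underside, 22 mm above the table
- tag_yellow: yellow flat tag, 34 x 16 x 3 mm, fixed on top of the left-hand (+y) rail of the wooden rack, beside the seat where the yellow pot stands at the start (40 mm across from that seat's centre); it stays there and so records the yellow pot's old seat. Origin: centre of its underside, 22 mm above the table
- tag_green: green flat tag, 34 x 16 x 3 mm, fixed on top of the left-hand (+y) rail of the wooden rack, beside the seat where the green pot stands at the start (40 mm across from that seat's centre); it stays there and so records the green pot's old seat. Origin: centre of its underside, 22 mm above the table
- tag_blue: blue flat tag, 34 x 16 x 3 mm, fixed on top of the left-hand (+y) rail of the wooden rack, beside the seat where the blue pot stands at the start (40 mm across from that seat's centre); it stays there and so records the blue pot's old seat. Origin: centre of its underside, 22 mm above the table

How it is judged (in metres and radians):
At the end, for the whole second after the job is handed in: Each pot stands released, at rest and upright (within 6 degrees) in the grey rack seat that mirrors its starting seat (nearest to farthest; its tag shows the start): centre within 13 mm of the seat centre along and across the rack, underside within 4 mm of the seat floor (((x of tag_red in the frame of wood_rack between -0.128 and -0.088 m and x of pot_red in the frame of grey_rack between 0.095 and 0.121 m) or (x of tag_red in the frame of wood_rack between -0.056 and -0.016 m and x of pot_red in the frame of grey_rack between 0.023 and 0.049 m) or (x of tag_red in the frame of wood_rack between 0.016 and 0.056 m and x of pot_red in the frame of grey_rack between -0.049 and -0.023 m) or (x of tag_red in the frame of wood_rack between 0.088 and 0.128 m and x of pot_red in the frame of grey_rack between -0.121 and -0.095 m)) and y of pot_red in the frame of grey_rack between -0.013 and 0.013 m and z of pot_red in the frame of grey_rack between 0.006 and 0.014 m and angle between each of pot_red, pot_yellow, pot_green, pot_blue's own z axis and vertical below 0.1 rad and linear speed of each of pot_red, pot_yellow, pot_green, pot_blue below 0.02 m/s and contact force between the fingers and pot_red below 0.05 N and ((x of tag_yellow in the frame of wood_rack between -0.128 and -0.088 m and x of pot_yellow in the frame of grey_rack between 0.095 and 0.121 m) or (x of tag_yellow in the frame of wood_rack between -0.056 and -0.016 m and x of pot_yellow in the frame of grey_rack between 0.023 and 0.049 m) or (x of tag_yellow in the frame of wood_rack between 0.016 and 0.056 m and x of pot_yellow in the frame of grey_rack between -0.049 and -0.023 m) or (x of tag_yellow in the frame of wood_rack between 0.088 and 0.128 m and x of pot_yellow in the frame of grey_rack between -0.121 and -0.095 m)) and y of pot_yellow in the frame of grey_rack between -0.013 and 0.013 m and z of pot_yellow in the frame of grey_rack between 0.006 and 0.014 m and contact force between the fingers and pot_yellow below 0.05 N and ((x of tag_green in the frame of wood_rack between -0.128 and -0.088 m and x of pot_green in the frame of grey_rack between 0.095 and 0.121 m) or (x of tag_green in the frame of wood_rack between -0.056 and -0.016 m and x of pot_green in the frame of grey_rack between 0.023 and 0.049 m) or (x of tag_green in the frame of wood_rack between 0.016 and 0.056 m and x of pot_green in the frame of grey_rack between -0.049 and -0.023 m) or (x of tag_green in the frame of wood_rack between 0.088 and 0.128 m and x of pot_green in the frame of grey_rack between -0.121 and -0.095 m)) and y of pot_green in the frame of grey_rack between -0.013 and 0.013 m and z of pot_green in the frame of grey_rack between 0.006 and 0.014 m and contact force between the fingers and pot_green below 0.05 N and ((x of tag_blue in the frame of wood_rack between -0.128 and -0.088 m and x of pot_blue in the frame of grey_rack between 0.095 and 0.121 m) or (x of tag_blue in the frame of wood_rack between -0.056 and -0.016 m and x of pot_blue in the frame of grey_rack between 0.023 and 0.049 m) or (x of tag_blue in the frame of wood_rack between 0.016 and 0.056 m and x of pot_blue in the frame of grey_rack between -0.049 and -0.023 m) or (x of tag_blue in the frame of wood_rack between 0.088 and 0.128 m and x of pot_blue in the frame of grey_rack between -0.121 and -0.095 m)) and y of pot_blue in the frame of grey_rack between -0.013 and 0.013 m and z of pot_blue in the frame of grey_rack between 0.006 and 0.014 m and contact force between the fingers and pot_blue below 0.05 N); the robot touches nothing.
It fails at once if a pot is tipped over (leans more than 35 degrees) (angle between any of pot_red, pot_yellow, pot_green, pot_blue's own z axis and vertical above 0.61 rad).
It fails at once if a pot is dropped: let go in the air more than 35 mm above a seat floor ((height (world z) of pot_red above 0.045 m and contact force between anything else and pot_red below 0.001 N) or (height (world z) of pot_yellow above 0.045 m and contact force between anything else and pot_yellow below 0.001 N) or (height (world z) of pot_green above 0.045 m and contact force between anything else and pot_green below 0.001 N) or (height (world z) of pot_blue above 0.045 m and contact force between anything else and pot_blue below 0.001 N)).
It also fails if it takes over 96 s, if anything falls off the work surface, if the arm or the gripper's body presses on something with over 40 N, if the wrist force passes 120 N, or if a joint passes its speed limit or range.

## Working session

There is one attempt and no reset: what is moved stays moved. The work goes in short steps, Python scripts to look and compute and a tool call to move; the robot and the scene stay as the last step left them, time stands still between calls to the robot, and variables do not carry over. Pictures are saved under pics/ and viewed, about 12 in all and at most 16, crops included, and the job is handed in when it is done.

Besides the shell and the picture viewer there is one more tool, called after "Emit:" as name(argument=value, ...) on one line, values as JSON. move_arm: Moves the arm, as the interface text tells. Its arguments: {"type":"object","properties":{"targets":{"type":"array"},"newtons":{"type":"number"}},"required":["targets"]}

```bash
mkdir -p pics; ls; python3 - <<'E'
from plant import status,get_image,r
import cv2,pickle
s=status.observe();print({k:s[k] for k in('time_s','tcp_pos','tool_rot','force','finger_gap')})
d={}
for n in('top','scene'):
    g=get_image(n);d[n]=g;cv2.imwrite(f'pics/{n}0.png',g['frame']);print(n,g['fx'],g['k1'],g['R'],g['t'])
pickle.dump(d,open('im0.pkl','wb'))
E
```

```text
pics
{'time_s': 0.0, 'tcp_pos': array([ 133.17153783, -481.56802276,  230.77897691]), 'tool_rot': array([-3.11188709e+00, -4.22319803e-01,  2.64526836e-04]), 'force': array([-0.39220595, -0.00311093, -0.22110249]), 'finger_gap': 0.9995668431668279}
top 414.7812072482644 -0.13751217139548622 [[-0.01561431 -0.99974941 -0.01604064]
 [-0.99613452  0.01694077 -0.08619184]
 [ 0.08644198  0.01463281 -0.99614942]] [ 22.25749935 560.39753095 939.66085813]
scene 431.1024857215295 0.031578959392209685 [[ 0.56954681  0.821886    0.01094709]
 [ 0.67962922 -0.46339213 -0.56865795]
 [-0.46229921  0.33131728 -0.82250125]] [-334.37513565 -335.39889249 1019.61731835]
```

View pics/top0.png

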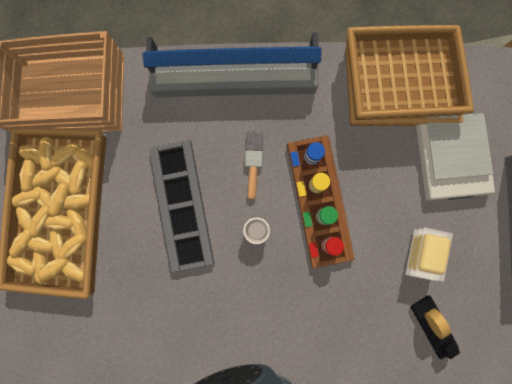

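View pics/scene0.png

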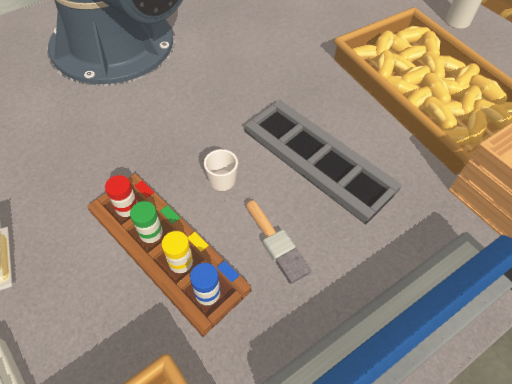

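The top view has up = +x and left = +y. The grey rack is on the left, with its seats at about (173,160) to (190,250). The wooden rack is on the right, with lids blue (315,151), yellow (321,183), green (328,216) and red (334,246), so red is nearest the robot. Tags lie on the left rail. A cup at (257,231) and a brush stand between the racks.

```bash
cat > h.py <<'E'
import cv2,numpy as np
def rays(g,uv):
    K=np.array([[g['fx'],0,g['cx']],[0,g['fy'],g['cy']],[0,0,1.]])
    n=cv2.undistortPoints(np.float64(uv).reshape(-1,1,2),K,np.array([g['k1'],0,0,0.])).reshape(-1,2)
    R=np.array(g['R']);return -R.T@np.array(g['t']),np.c_[n,np.ones(len(n))]@R
def plane(g,uv,z):
    c,d=rays(g,uv);return (c+d*((z-c[2])/d[:,2])[:,None])[:,:2]
def blobs(m,lo,k=0):
    if k:m=cv2.morphologyEx(m,cv2.MORPH_OPEN,np.ones((k,k)))
    cs,_=cv2.findContours(m,cv2.RETR_EXTERNAL,cv2.CHAIN_APPROX_NONE)
    return [c for c in cs if cv2.contourArea(c)>lo]
H=dict(red=(0,8),yellow=(22,32),green=(50,75),blue=(105,122))
def colour(f,n):
    h=cv2.cvtColor(f,cv2.COLOR_BGR2HSV);a,b=H[n]
    m=cv2.inRange(h,(a,150,70),(b,255,255))
    if n=='red':m|=cv2.inRange(h,(172,150,70),(180,255,255))
    return m
E
python3 - <<'E'
from h import *;import pickle
d=pickle.load(open('im0.pkl','rb'));g=d['top'];f=g['frame']
for n in H:
    m=colour(f,n);m[:, :280]=0;m[:,365:]=0;m[:130]=0;m[280:]=0
    for c in blobs(m,25):
        (u,v),rad=cv2.minEnclosingCircle(c);a=cv2.contourArea(c)
        w80=plane(g,c.reshape(-1,2),80)
        (x,y),R=cv2.minEnclosingCircle(np.float32(w80));M=cv2.moments(c);ctr=[M['m10']/M['m00'],M['m01']/M['m00']]
        print(n,a,np.round([u,v,rad]),'circ z80',np.round([x,y,R],1),'centroid z25',plane(g,[ctr],25).round(1))
hsv=cv2.cvtColor(f,cv2.COLOR_BGR2HSV)
m=cv2.inRange(f,(0,0,0),(30,30,30));m[:130]=0;m[285:]=0;m[:,:140]=0;m[:,225:]=0
for c in blobs(m,150):
    print('seat',cv2.contourArea(c),[ (np.round(q[0],1),np.round(q[1],1)) for q in [cv2.minAreaRect(np.float32(plane(g,c.reshape(-1,2),z))) for z in (10,22)]])
print(f[150:160,140:215:3].reshape(10,-1,3)[5].tolist())
print(f[265,170:215:3].tolist())
cv2.imwrite('pics/gcrop.png',cv2.resize(f[125:285,130:370],None,fx=3.3,fy=3.3,interpolation=cv2.INTER_CUBIC))
E
```

```text
red 109.5 [314. 250.   8.] circ z80 [ 435.5 -121.8   17.1] centroid z25 [[ 432.9 -129.4]]
red 275.5 [334. 245.  11.] circ z80 [ 443.4 -168.    24.9] centroid z25 [[ 440.2 -178.1]]
yellow 71.0 [302. 188.   7.] circ z80 [569.7 -98.8  16. ] centroid z25 [[ 575.1 -103.1]]
yellow 231.0 [320. 182.  10.] circ z80 [ 584.1 -139.5   21.4] centroid z25 [[ 590.5 -149.5]]
green 39.5 [307. 219.   6.] circ z80 [ 502.1 -109.4   13.2] centroid z25 [[ 504.1 -115.8]]
green 182.0 [328. 215.   8.] circ z80 [ 510.  -156.1   18.3] centroid z25 [[ 512.1 -165.4]]
blue 62.5 [295. 158.   7.] circ z80 [635.9 -86.4  15.2] centroid z25 [[645.4 -90.8]]
blue 205.0 [316. 151.   9.] circ z80 [ 652.1 -132.5   19.8] centroid z25 [[ 662.7 -140.2]]
seat 251.5 [(array([650.1, 199.7]), array([52.8, 54.2])), (array([648. , 197.2]), array([52.2, 53.5]))]
[[112, 116, 125], [118, 121, 131], [116, 123, 132], [112, 117, 128], [103, 107, 111], [104, 109, 111], [88, 92, 93], [26, 25, 25], [29, 31, 30], [28, 29, 26], [31, 32, 29], [24, 26, 25], [29, 28, 28], [27, 18, 24], [29, 30, 28], [102, 104, 111], [108, 111, 113], [106, 109, 113], [100, 105, 112], [113, 119, 127], [112, 115, 125], [116, 120, 130], [117, 124, 133], [119, 128, 136], [116, 121, 129]]
[[97, 99, 104], [110, 114, 118], [111, 114, 116], [67, 67, 70], [91, 92, 95], [103, 105, 107], [107, 112, 113], [108, 112, 114], [110, 115, 118], [108, 111, 115], [111, 114, 118], [99, 103, 107], [89, 92, 97], [81, 85, 90], [81, 84, 90]]
```

View pics/gcrop.png

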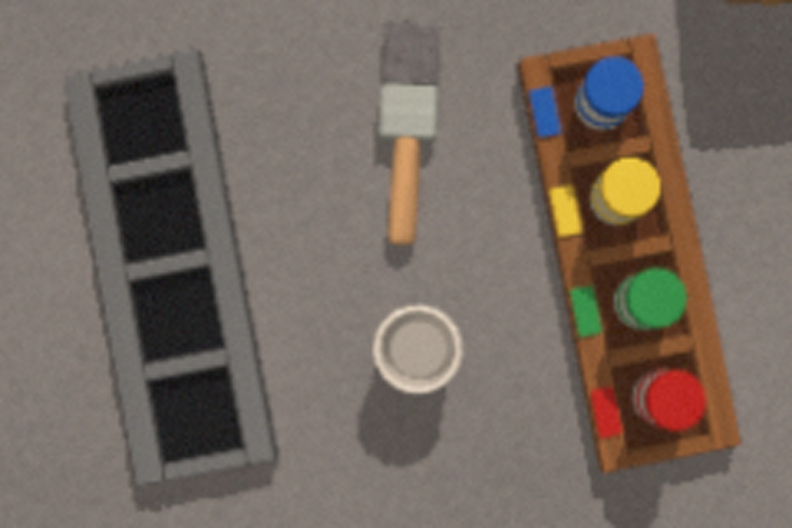

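```bash
python3 - <<'E'
from h import *;import pickle
d=pickle.load(open('im0.pkl','rb'))
H.update(yellow=(20,34),green=(45,85),blue=(100,125))
# seats
for nm,box in(('top',(130,285,140,225)),('scene',(95,220,235,405))):
    g=d[nm];f=g['frame'];c0=rays(g,[[0,0]])[0];print(nm,'cam',c0.round())
    m=cv2.inRange(f,(0,0,0),(58,58,58));k=np.zeros_like(m);a,b,e,h=box;k[a:b,e:h]=255;m&=k
    P=[]
    for c in blobs(m,150,3):
        q=[cv2.minAreaRect(np.float32(plane(g,c.reshape(-1,2),z))) for z in (10,22)]
        print('seat',cv2.contourArea(c),[(np.round(x[0],1),np.round(x[1],1),round(x[2],1)) for x in q]);P.append([q[0][0],q[1][0]])
    P=np.array(P);v=P[0,1]-P[-1,1];print('len/3',np.linalg.norm(v)/3,'ang',np.degrees(np.arctan2(v[1],v[0])),P.mean(0))
for n in H:
  for nm,box in(('top',(130,280,285,360)),('scene',(165,320,85,255))):
    g=d[nm];f=g['frame'];hs=cv2.cvtColor(f,cv2.COLOR_BGR2HSV);a,b=H[n]
    m=cv2.inRange(hs,(a,140,60),(b,255,255))
    if n=='red':m=cv2.inRange(hs,(0,190,90),(5,255,255))|cv2.inRange(hs,(174,190,90),(180,255,255))
    k=np.zeros_like(m);a,b,e,h=box;k[a:b,e:h]=255;m&=k
    for c in sorted(blobs(m,30),key=cv2.contourArea)[::-1][:3]:
        M=cv2.moments(c);ct=[M['m10']/M['m00'],M['m01']/M['m00']]
        o=cv2.fitEllipse(c);w=cv2.minAreaRect(np.float32(plane(g,c.reshape(-1,2),80)))
        print(n,nm,cv2.contourArea(c),np.round(ct,1),'z80',plane(g,[o[0]],80)[0].round(1),np.round(w[1],1),'z25',plane(g,[ct],25)[0].round(1))
E
```

```text
top cam [477.  -1. 985.]
seat 568.5 [(array([435.5, 161.4]), array([59. , 57.8]), 10.7), (array([436. , 159.4]), array([58.3, 57.1]), 10.7)]
seat 557.0 [(array([507. , 174.5]), array([58.9, 58.2]), 10.5), (array([506.6, 172.4]), array([58.2, 57.5]), 10.5)]
seat 548.0 [(array([578.3, 187.7]), array([58.9, 58.2]), 10.3), (array([577.1, 185.3]), array([58.2, 57.5]), 10.3)]
seat 535.0 [(array([649.5, 200.7]), array([59. , 58.3]), 10.7), (array([647.4, 198.2]), array([58.2, 57.6]), 10.7)]
len/3 71.64370646410488 ang -169.59134900725198 [[542.56238556 181.056427  ]
 [541.75959015 178.81514359]]
scene cam [ 890. -218.  652.]
seat 660.5 [(array([646.6, 200.7]), array([55. , 50.5]), 10.5), (array([651.1, 192.8]), array([53.9, 49.5]), 10.5)]
seat 570.0 [(array([575.6, 187.7]), array([53.9, 50. ]), 11.1), (array([581.5, 180.1]), array([52.9, 49.1]), 11.1)]
seat 494.0 [(array([504.3, 174.8]), array([52.6, 49.5]), 10.1), (array([511.5, 167.5]), array([51.6, 48.5]), 10.1)]
seat 427.0 [(array([432.8, 161.9]), array([50.7, 49.5]), 9.3), (array([441.3, 154.8]), array([49.8, 48.6]), 9.3)]
len/3 71.074
[... 699 characters left out ...]
 [ 594.1 -145.7] [34.5 14.8] z25 [ 596.5 -147.2]
green top 199.5 [328.2 214.9] z80 [ 510.2 -156. ] [35.3 35. ] z25 [ 512.2 -165.5]
green top 51.5 [307.1 218.8] z80 [ 502.5 -109.6] [27.3 11.6] z25 [ 504.1 -116.2]
green scene 458.0 [142.9 213.6] z80 [ 515.1 -160. ] [37.9 42.8] z25 [ 479.  -154.4]
green scene 108.5 [168.9 213. ] z80 [ 536.2 -126.7] [29.1 12.2] z25 [ 502.7 -117.9]
blue top 210.0 [315.5 150.9] z80 [ 652.2 -132.3] [37.9 36. ] z25 [ 662.9 -140.3]
blue top 65.0 [294.7 158.6] z80 [635.9 -85.7] [30.2 13.1] z25 [645.4 -90.9]
blue scene 604.0 [203.9 277.3] z80 [ 657.1 -136.3] [37.1 43.3] z25 [ 634.7 -128.3]
blue scene 184.0 [227.6 271.1] z80 [ 668.1 -103.9] [30.8 13.3] z25 [646.7 -92.9]
```

```bash
cat > go.py <<'E'
import sys,numpy as np
from plant import status
from scipy.spatial.transform import Rotation as R
s=status.observe();T=R.from_rotvec(s['tool_rot']);p=np.array(s['tcp_pos'])
a=np.radians(10.2);D=R.from_matrix(np.array([[np.cos(a),np.sin(a),0],[np.sin(a),-np.cos(a),0],[0,0,-1]]))
print('t',round(s['time_s'],2),'p',p.round(1),'gap',round(s['finger_gap'],3),'F',np.round(s['force'],1),'roterr deg',np.degrees((T.inv()*D).as_rotvec()).round(2))
W=dict(red=(442,-168),green=(511,-156),yellow=(583.5,-142),blue=(652.5,-131.5))
G={k:(542.5+x*.9836,179+x*.1805) for k,x in dict(red=108,green=36,yellow=-36,blue=-108).items()}
for a in sys.argv[1:]:
    w,k,z=a.split(',');q=np.array([*(W if w=='W' else G)[k],float(z)])
    print(a,q.round(1),'delta tool cm',(T.inv().apply(q-p)/10).round(2));p=q
E
python3 go.py W,red,180
```

```text
t 0.1 p [ 133.2 -481.6  230.9] gap 1.003 F [-0.2 -0.3 -0.4] roterr deg [-0.06  0.    5.26]
W,red,180 [ 442. -168.  180.] delta tool cm [ 38.12 -21.99   5.11]
```

Emit:
move_arm(targets=[{"delta_pos":[0,0,0],"rot":[0,0,5.26],"fingers":8.54},{"delta_pos":[3.6,-2.54,0.5],"rot":[0,0,0],"fingers":8.54},{"delta_pos":[3.6,-2.54,0.5],"rot":[0,0,0],"fingers":8.54},{"delta_pos":[3.6,-2.54,0.5],"rot":[0,0,0],"fingers":8.54},{"delta_pos":[3.6,-2.54,0.5],"rot":[0,0,0],"fingers":8.54},{"delta_pos":[3.6,-2.54,0.5],"rot":[0,0,0],"fingers":8.54},{"delta_pos":[3.6,-2.54,0.5],"rot":[0,0,0],"fingers":8.54},{"delta_pos":[3.6,-2.54,0.5],"rot":[0,0,0],"fingers":8.54},{"delta_pos":[3.6,-2.54,0.5],"rot":[0,0,0],"fingers":8.54},{"delta_pos":[3.6,-2.54,0.5],"rot":[0,0,0],"fingers":8.54},{"delta_pos":[3.6,-2.54,0.5],"rot":[0,0,0],"fingers":8.54},{"delta_pos":[0,0,0],"rot":[0,0,0],"fingers":8.54}])

```text
time_s: 1.6
tcp_pos: [443.7, -166.2, 180.5]
tool_rot: [-3.128, -0.284, 0.001]
force: [-0.9, -1.0, -0.5]
finger_gap: 0.998
```

```bash
python3 go.py W,red,180 W,red,40; python3 -c "
from plant import get_image
import cv2
cv2.imwrite('pics/w1.png',get_image('wrist')['frame'])"
```

```text
t 1.6 p [ 443.7 -166.2  180.5] gap 0.998 F [-0.9 -1.  -0.5] roterr deg [-0.05  0.05  0.19]
W,red,180 [ 442. -168.  180.] delta tool cm [-0.2   0.15  0.05]
W,red,40 [ 442. -168.   40.] delta tool cm [1.0e-02 1.0e-02 1.4e+01]
```

View pics/w1.png

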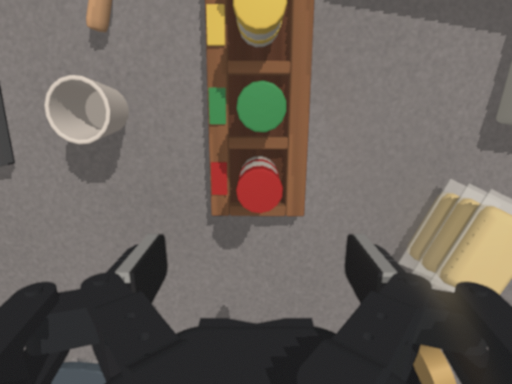

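The wrist view shows the red lid at (260,188), midway between the open fingers, and the row parallel to the tool x. I'll check the lid positions from this view too.

```bash
python3 - <<'E'
from h import *;from plant import get_image
g=get_image('wrist')
for n,uv in(('red',(260,190)),('green',(262,107))):print(n,plane(g,[uv],80).round(1))
E
```

```text
red [[ 443.7 -170.3]]
green [[ 510.5 -159.6]]
```

Emit:
move_arm(targets=[{"delta_pos":[-0.2,0.15,0.05],"rot":[0,0,0.2],"fingers":8.54},{"delta_pos":[0,0,2.0],"rot":[0,0,0],"fingers":8.54},{"delta_pos":[0,0,3.0],"rot":[0,0,0],"fingers":8.54}])

```text
time_s: 2.08
tcp_pos: [440.9, -171.2, 131.0]
tool_rot: [3.129, 0.271, 0.003]
force: [0.3, 0.2, -1.2]
finger_gap: 1.002
```

Emit:
move_arm(targets=[{"delta_pos":[0.1,-0.1,3.0],"rot":[0,0,0],"fingers":8.54},{"delta_pos":[0,0,3.0],"rot":[0,0,0],"fingers":8.54},{"delta_pos":[0,0,2.0],"rot":[0,0,0],"fingers":8.54},{"delta_pos":[0,0,1.0],"rot":[0,0,0],"fingers":8.54},{"delta_pos":[0,0,0],"rot":[0,0,0],"fingers":8.54}])

```text
time_s: 2.7
tcp_pos: [441.3, -169.2, 40.8]
tool_rot: [-3.13, -0.272, 0.001]
force: [0.2, 0.2, 0.6]
finger_gap: 1.0
```

```bash
python3 go.py W,red,40;python3 go.py W,red,40
```

```text
t 2.7 p [ 441.3 -169.2   40.8] gap 1.0 F [0.2 0.2 0.6] roterr deg [-0.01  0.03 -0.25]
W,red,40 [ 442. -168.   40.] delta tool cm [ 0.09 -0.11  0.08]
t 2.7 p [ 441.3 -169.2   40.8] gap 1.0 F [0.2 0.2 0.6] roterr deg [-0.01  0.03 -0.25]
W,red,40 [ 442. -168.   40.] delta tool cm [ 0.09 -0.11  0.08]
```

Emit:
move_arm(targets=[{"delta_pos":[0.1,0,0.1],"rot":[0,0,-0.2],"fingers":3.0},{"delta_pos":[0,0,0],"rot":[0,0,0],"fingers":3.0},{"delta_pos":[0,0,0],"rot":[0,0,0],"fingers":3.0},{"delta_pos":[0,0,0],"rot":[0,0,0],"fingers":3.0},{"delta_pos":[0,0,0],"rot":[0,0,0],"fingers":3.0},{"delta_pos":[0,0,0],"rot":[0,0,0],"fingers":3.0}], newtons=40)

```text
time_s: 3.45
tcp_pos: [443.1, -168.8, 40.4]
tool_rot: [3.129, 0.279, 0.001]
force: [-1.6, 1.2, 6.1]
finger_gap: 0.459
```

Emit:
move_arm(targets=[{"delta_pos":[0,0,-0.5],"rot":[0,0,0],"fingers":3.0},{"delta_pos":[0,0,-1.5],"rot":[0,0,0],"fingers":3.0},{"delta_pos":[0,0,-2.5],"rot":[0,0,0],"fingers":3.0},{"delta_pos":[0,0,-2.5],"rot":[0,0,0],"fingers":3.0},{"delta_pos":[0,0,-2.0],"rot":[0,0,0],"fingers":3.0},{"delta_pos":[0,0,-1],"rot":[0,0,0],"fingers":3.0},{"delta_pos":[0,0,0],"rot":[0,0,0],"fingers":3.0}])

```text
time_s: 4.32
tcp_pos: [443.0, -168.8, 140.1]
tool_rot: [3.129, 0.279, 0.001]
force: [-0.1, -0.2, -1.0]
finger_gap: 0.459
```

```bash
python3 go.py G,red,140 G,red,45; python3 -c "
from plant import get_image
import cv2
cv2.imwrite('pics/s1.png',get_image('scene')['frame'])"
```

```text
t 4.33 p [ 443.  -168.8  140.1] gap 0.459 F [-0.1 -0.2 -1. ] roterr deg [ 0.02 -0.04 -0.  ]
G,red,140 [648.7 198.5 140. ] delta tool cm [ 2.675e+01 -3.250e+01  2.000e-02]
G,red,45 [648.7 198.5  45. ] delta tool cm [-0.01 -0.    9.5 ]
```

View pics/s1.png

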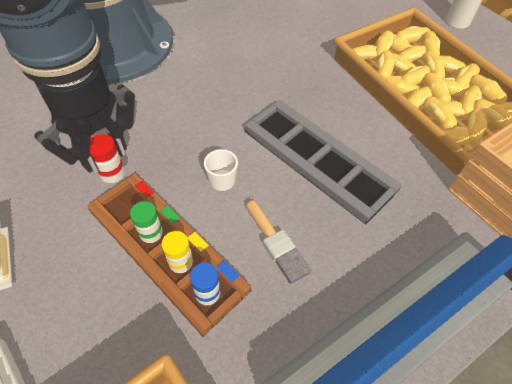

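The scene view shows the red pot held upright at (105,158), clear of its seat; the other three are undisturbed.

Emit:
move_arm(targets=[{"delta_pos":[1.04,-1.26,0],"rot":[0,0,0],"fingers":3.0},{"delta_pos":[2.08,-2.52,0],"rot":[0,0,0],"fingers":3.0},{"delta_pos":[2.6,-3.16,0],"rot":[0,0,0],"fingers":3.0},{"delta_pos":[2.6,-3.16,0],"rot":[0,0,0],"fingers":3.0},{"delta_pos":[2.6,-3.16,0],"rot":[0,0,0],"fingers":3.0},{"delta_pos":[2.6,-3.16,0],"rot":[0,0,0],"fingers":3.0},{"delta_pos":[2.6,-3.16,0],"rot":[0,0,0],"fingers":3.0},{"delta_pos":[2.6,-3.16,0],"rot":[0,0,0],"fingers":3.0},{"delta_pos":[2.6,-3.16,0],"rot":[0,0,0],"fingers":3.0},{"delta_pos":[2.6,-3.16,0],"rot":[0,0,0],"fingers":3.0},{"delta_pos":[1.8,-2.2,0],"rot":[0,0,0],"fingers":3.0},{"delta_pos":[1.04,-1.26,0],"rot":[0,0,0],"fingers":3.0}])

```text
time_s: 5.88
tcp_pos: [653.5, 169.5, 139.2]
tool_rot: [-3.091, -0.374, 0.008]
force: [-0.5, -0.1, -0.6]
finger_gap: 0.458
```

Emit:
move_arm(targets=[{"delta_pos":[0,0,0],"rot":[0,0,0],"fingers":3.0},{"delta_pos":[0,0,1.5],"rot":[0,0,0],"fingers":3.0},{"delta_pos":[0,0,2.0],"rot":[0,0,0],"fingers":3.0},{"delta_pos":[0,0,0],"rot":[0,0,0],"fingers":3.0}])

```text
time_s: 6.38
tcp_pos: [651.7, 167.6, 103.5]
tool_rot: [-3.092, -0.371, 0.011]
force: [-0.2, 1.0, -0.7]
finger_gap: 0.458
```

```bash
python3 go.py G,red,45; python3 -c "
from plant import get_image
import cv2
cv2.imwrite('pics/s2.png',get_image('scene')['frame'])"
```

```text
t 6.38 p [651.7 167.6 103.5] gap 0.458 F [-0.2  1.  -0.7] roterr deg [-1.59  0.27  3.47]
G,red,45 [648.7 198.5  45. ] delta tool cm [ 0.47 -2.91  5.93]
```

View pics/s2.png

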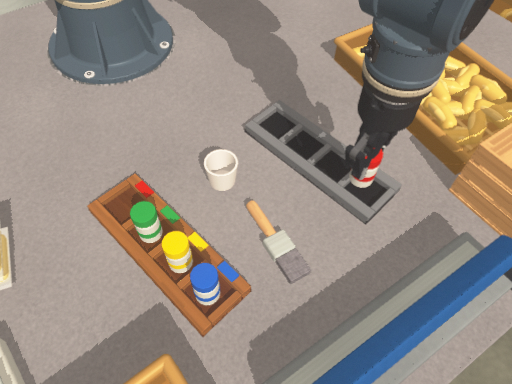

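The pot is held above the grey rack's far end at (368,172), but the arm fell 29 mm short (speed cap) with a small tilt. I'll correct this now and go slower on later carries.

Emit:
move_arm(targets=[{"delta_pos":[0.15,-1.0,0],"rot":[-0.8,0.14,1.7],"fingers":3.0},{"delta_pos":[0.15,-1.0,0],"rot":[-0.8,0.14,1.7],"fingers":3.0},{"delta_pos":[0.1,-0.8,0],"rot":[0,0,0],"fingers":3.0},{"delta_pos":[0,0,0],"rot":[0,0,0],"fingers":3.0},{"delta_pos":[0,0,0],"rot":[0,0,0],"fingers":3.0}])

```text
time_s: 7.05
tcp_pos: [657.7, 167.1, 106.4]
tool_rot: [-3.094, -0.369, -0.0]
force: [0.5, -0.6, -1.7]
finger_gap: 0.456
```

```bash
python3 go.py G,red,45
```

```text
t 7.05 p [657.7 167.1 106.4] gap 0.456 F [ 0.5 -0.6 -1.7] roterr deg [-1.45 -0.14  3.41]
G,red,45 [648.7 198.5  45. ] delta tool cm [-0.15 -3.1   6.22]
```

```bash
python3 -c "
from plant import status
s=status.observe();print(s['q'],s['joint_efforts'],s['torque'])"
```

```text
[0.23711871 0.62817422 0.27139841 1.21077963 0.02523594 3.14120574] [ 1.11990231e-01 -1.04000323e+02  4.85374939e+01 -4.45618783e-02
  1.47766317e-01  4.87342513e-04] [-0.00755618 -0.01412987 -0.01220535]
```

Joint 6 is at its limit (3.141), so the tool's y motion is blocked. The half turn about z is an equivalent grasp (q6 ≈ 0), so I'll turn back by 176.6° and keep that orientation from here on.

Emit:
move_arm(targets=[{"delta_pos":[0,0,-0.5],"rot":[0,0,-5],"fingers":3.0},{"delta_pos":[0,0,-0.5],"rot":[0,0,-10],"fingers":3.0},{"delta_pos":[0,0,0],"rot":[0,0,-10.5],"fingers":3.0},{"delta_pos":[0,0,0],"rot":[0,0,-10.5],"fingers":3.0},{"delta_pos":[0,0,0],"rot":[0,0,-10.5],"fingers":3.0},{"delta_pos":[0,0,0],"rot":[0,0,-10.5],"fingers":3.0},{"delta_pos":[0,0,0],"rot":[0,0,-10.5],"fingers":3.0},{"delta_pos":[0,0,0],"rot":[0,0,-10.5],"fingers":3.0},{"delta_pos":[0,0,0],"rot":[0,0,-10.5],"fingers":3.0},{"delta_pos":[0,0,0],"rot":[0,0,-10.5],"fingers":3.0},{"delta_pos":[0,0,0],"rot":[0,0,-10.5],"fingers":3.0},{"delta_pos":[0,0,0],"rot":[0,0,-10.5],"fingers":3.0}])

```text
time_s: 8.55
tcp_pos: [657.7, 166.7, 116.3]
tool_rot: [-1.224, -2.88, -0.035]
force: [-0.6, 0.4, -0.6]
finger_gap: 0.461
```

```bash
sed -i 's/radians(10.2)/radians(190.2)/' go.py; python3 go.py G,red,110
```

```text
t 8.55 p [657.7 166.7 116.3] gap 0.461 F [-0.6  0.4 -0.6] roterr deg [  1.38  -0.63 -56.25]
G,red,110 [648.7 198.5 110. ] delta tool cm [2.89 1.55 0.72]
```

Emit:
move_arm(targets=[{"delta_pos":[0,0,0],"rot":[0.23,-0.105,-9.375],"fingers":3.0},{"delta_pos":[0,0,0],"rot":[0.23,-0.105,-9.375],"fingers":3.0},{"delta_pos":[0,0,0],"rot":[0.23,-0.105,-9.375],"fingers":3.0},{"delta_pos":[0,0,0],"rot":[0.23,-0.105,-9.375],"fingers":3.0},{"delta_pos":[0,0,0],"rot":[0.23,-0.105,-9.375],"fingers":3.0},{"delta_pos":[0,0,0],"rot":[0.23,-0.105,-9.375],"fingers":3.0},{"delta_pos":[0.1,1.1,0],"rot":[0,0,0],"fingers":3.0},{"delta_pos":[0.1,1.1,0],"rot":[0,0,0],"fingers":3.0},{"delta_pos":[0.1,1.1,0],"rot":[0,0,0],"fingers":3.0},{"delta_pos":[0,0,0],"rot":[0,0,0],"fingers":3.0},{"delta_pos":[0,0,0],"rot":[0,0,0],"fingers":3.0}])

```text
time_s: 9.93
tcp_pos: [649.1, 198.7, 116.4]
tool_rot: [0.269, -3.13, 0.0]
force: [-0.4, -0.2, -1.0]
finger_gap: 0.461
```

```bash
python3 go.py G,red,60 G,red,43
```

```text
t 9.93 p [649.1 198.7 116.4] gap 0.461 F [-0.4 -0.2 -1. ] roterr deg [-0.   -0.01 -0.37]
G,red,60 [648.7 198.5  60. ] delta tool cm [ 0.04 -0.02  5.64]
G,red,43 [648.7 198.5  43. ] delta tool cm [-0.   0.   1.7]
```

Emit:
move_arm(targets=[{"delta_pos":[0,0,2.0],"rot":[0,0,0],"fingers":3.0},{"delta_pos":[0,0,2.5],"rot":[0,0,0],"fingers":3.0},{"delta_pos":[0,0,1.8],"rot":[0,0,0],"fingers":3.0},{"delta_pos":[0,0,0.8],"rot":[0,0,0],"fingers":3.0},{"delta_pos":[0,0,0.2],"rot":[0,0,0],"fingers":3.0},{"delta_pos":[0,0,0.15],"rot":[0,0,0],"fingers":3.0},{"delta_pos":[0,0,0],"rot":[0,0,0],"fingers":3.0}])

```text
time_s: 10.8
tcp_pos: [649.4, 198.8, 42.4]
tool_rot: [-0.27, 3.129, 0.0]
force: [0.3, -0.1, -0.5]
finger_gap: 0.459
```

Emit:
move_arm(targets=[{"delta_pos":[0,0,0.1],"rot":[0,0,0],"fingers":3.0},{"delta_pos":[0,0,0.1],"rot":[0,0,0],"fingers":3.0},{"delta_pos":[0,0,0],"rot":[0,0,0],"fingers":3.0}])

```text
time_s: 11.18
tcp_pos: [649.3, 198.9, 40.4]
tool_rot: [-0.27, 3.129, 0.0]
force: [-1.2, 0.3, 4.5]
finger_gap: 0.456
```

Emit:
move_arm(targets=[{"delta_pos":[0,0,0],"rot":[0,0,0],"fingers":5.0},{"delta_pos":[0,0,0],"rot":[0,0,0],"fingers":7.0},{"delta_pos":[0,0,0],"rot":[0,0,0],"fingers":8.0},{"delta_pos":[0,0,0],"rot":[0,0,0],"fingers":8.0},{"delta_pos":[0,0,-1],"rot":[0,0,0],"fingers":8.0},{"delta_pos":[0,0,-2.0],"rot":[0,0,0],"fingers":8.0},{"delta_pos":[0,0,-3.0],"rot":[0,0,0],"fingers":8.0},{"delta_pos":[0,0,-3.0],"rot":[0,0,0],"fingers":8.0},{"delta_pos":[0,0,-2.5],"rot":[0,0,0],"fingers":8.0},{"delta_pos":[0,0,0],"rot":[0,0,0],"fingers":8.0}])

```text
time_s: 12.42
tcp_pos: [650.3, 199.1, 157.7]
tool_rot: [-0.269, 3.126, 0.001]
force: [0.9, -0.2, 0.7]
finger_gap: 0.938
```

```bash
cat > chk.py <<'E'
import sys;from h import *;from plant import get_image
g=get_image('wrist');f=g['frame'];cv2.imwrite(f'pics/{sys.argv[1]}.png',f)
H.update(yellow=(20,34),green=(45,85),blue=(100,125),red=(0,5))
for n in H:
    hs=cv2.cvtColor(f,cv2.COLOR_BGR2HSV);a,b=H[n];m=cv2.inRange(hs,(a,170,90),(b,255,255))
    if n=='red':m|=cv2.inRange(hs,(174,170,90),(180,255,255))
    for c in blobs(m,400,5):
        w=plane(g,c.reshape(-1,2),80);q=cv2.minAreaRect(np.float32(w));print(n,cv2.contourArea(c),np.round(cv2.fitEllipse(c)[0]),np.round(q[0],1),np.round(q[1],1))
E
python3 go.py W,green,150 W,green,40; python3 chk.py w2
```

```text
t 12.43 p [650.3 199.1 157.7] gap 0.938 F [ 0.9 -0.2  0.7] roterr deg [ 0.03  0.23 -0.35]
W,green,150 [ 511. -156.  150.] delta tool cm [ 19.8  -32.6    0.67]
W,green,40 [ 511. -156.   40.] delta tool cm [ 4.0e-02 -1.0e-02  1.1e+01]
red 1834.0 [256. 194.] [648.7 199.5] [37.5 38.5]
```

View pics/w2.png

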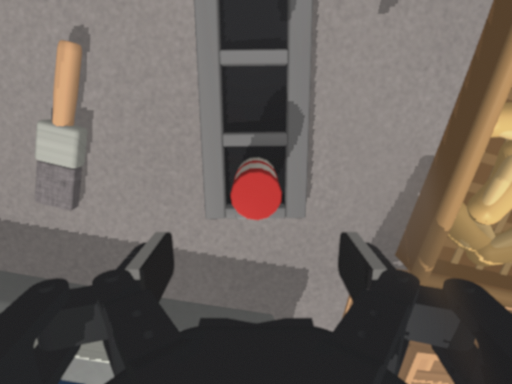

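The wrist view shows the red pot upright in the far seat at (256,194), measured at (648.7,199.5) against a seat centre of (648.7,198.5). Green is next.

Emit:
move_arm(targets=[{"delta_pos":[0.8,-1.3,0],"rot":[0,0,-0.3],"fingers":8.54},{"delta_pos":[1.55,-2.55,0],"rot":[0,0,0],"fingers":8.54},{"delta_pos":[1.92,-3.17,0],"rot":[0,0,0],"fingers":8.54},{"delta_pos":[1.92,-3.17,0],"rot":[0,0,0],"fingers":8.54},{"delta_pos":[1.92,-3.17,0],"rot":[0,0,0],"fingers":8.54},{"delta_pos":[1.92,-3.17,0],"rot":[0,0,0],"fingers":8.54},{"delta_pos":[1.92,-3.17,0],"rot":[0,0,0],"fingers":8.54},{"delta_pos":[1.92,-3.17,0],"rot":[0,0,0],"fingers":8.54},{"delta_pos":[1.92,-3.17,0],"rot":[0,0,0],"fingers":8.54},{"delta_pos":[1.92,-3.17,0],"rot":[0,0,0],"fingers":8.54},{"delta_pos":[1.3,-2.2,0],"rot":[0,0,0],"fingers":8.54},{"delta_pos":[0.8,-1.3,0],"rot":[0,0,0],"fingers":8.54}])

```text
time_s: 13.98
tcp_pos: [510.8, -159.0, 154.2]
tool_rot: [0.276, -3.128, -0.001]
force: [0.1, 0.4, -0.6]
finger_gap: 1.0
```

Emit:
move_arm(targets=[{"delta_pos":[0,0,0],"rot":[0,0,0],"fingers":8.54},{"delta_pos":[0,0,0],"rot":[0,0,0],"fingers":8.54}])

```text
time_s: 14.22
tcp_pos: [511.8, -157.4, 154.6]
tool_rot: [0.279, -3.129, -0.001]
force: [0.2, 0.2, -0.4]
finger_gap: 1.0
```

```bash
python3 chk.py w3; python3 go.py W,green,150 W,green,40
```

```text
red 624.5 [302. 101.] [ 437.4 -137. ] [26.7 11.9]
t 14.28 p [ 511.9 -157.4  154.7] gap 0.999 F [-0.1 -0.   0.2] roterr deg [ 0.01 -0.   -0.  ]
W,green,150 [ 511. -156.  150.] delta tool cm [0.07 0.15 0.47]
W,green,40 [ 511. -156.   40.] delta tool cm [-0. -0. 11.]
```

Emit:
move_arm(targets=[{"delta_pos":[0.1,0.1,2.0],"rot":[0,0,0],"fingers":8.54},{"delta_pos":[0,0,3.0],"rot":[0,0,0],"fingers":8.54},{"delta_pos":[0,0,3.0],"rot":[0,0,0],"fingers":8.54},{"delta_pos":[0,0,2.0],"rot":[0,0,0],"fingers":8.54},{"delta_pos":[0,0,1.0],"rot":[0,0,0],"fingers":8.54},{"delta_pos":[0,0,0.4],"rot":[0,0,0],"fingers":8.54},{"delta_pos":[0,0,0],"rot":[0,0,0],"fingers":3.0},{"delta_pos":[0,0,0],"rot":[0,0,0],"fingers":3.0},{"delta_pos":[0,0,0],"rot":[0,0,0],"fingers":3.0},{"delta_pos":[0,0,0],"rot":[0,0,0],"fingers":3.0},{"delta_pos":[0,0,0],"rot":[0,0,0],"fingers":3.0},{"delta_pos":[0,0,0],"rot":[0,0,0],"fingers":3.0}])

```text
time_s: 15.78
tcp_pos: [511.0, -157.4, 41.6]
tool_rot: [-0.278, 3.128, -0.0]
force: [-1.1, 1.1, 5.9]
finger_gap: 0.458
```

Emit:
move_arm(targets=[{"delta_pos":[0,0,-0.5],"rot":[0,0,0],"fingers":3.0},{"delta_pos":[0,0,-1.5],"rot":[0,0,0],"fingers":3.0},{"delta_pos":[0,0,-2.5],"rot":[0,0,0],"fingers":3.0},{"delta_pos":[0,0,-2.5],"rot":[0,0,0],"fingers":3.0},{"delta_pos":[0,0,-2.0],"rot":[0,0,0],"fingers":3.0},{"delta_pos":[0,0,-1],"rot":[0,0,0],"fingers":3.0},{"delta_pos":[0,0,0],"rot":[0,0,0],"fingers":3.0}])

```text
time_s: 16.65
tcp_pos: [510.9, -157.4, 141.6]
tool_rot: [-0.278, 3.128, -0.001]
force: [1.1, 0.4, -1.2]
finger_gap: 0.457
```

```bash
python3 go.py G,green,140
```

```text
t 16.65 p [ 510.9 -157.4  141.6] gap 0.457 F [ 1.1  0.4 -1.2] roterr deg [-0.03  0.06 -0.05]
G,green,140 [577.9 185.5 140. ] delta tool cm [-12.64  32.57   0.15]
```

Sum of the ramp is 10.3, so each full row is (-1.23, 3.16).

Emit:
move_arm(targets=[{"delta_pos":[-0.5,1.26,0],"rot":[0,0,0],"fingers":3.0},{"delta_pos":[-1.0,2.53,0],"rot":[0,0,0],"fingers":3.0},{"delta_pos":[-1.23,3.16,0],"rot":[0,0,0],"fingers":3.0},{"delta_pos":[-1.23,3.16,0],"rot":[0,0,0],"fingers":3.0},{"delta_pos":[-1.23,3.16,0],"rot":[0,0,0],"fingers":3.0},{"delta_pos":[-1.23,3.16,0],"rot":[0,0,0],"fingers":3.0},{"delta_pos":[-1.23,3.16,0],"rot":[0,0,0],"fingers":3.0},{"delta_pos":[-1.23,3.16,0],"rot":[0,0,0],"fingers":3.0},{"delta_pos":[-1.23,3.16,0],"rot":[0,0,0],"fingers":3.0},{"delta_pos":[-1.23,3.16,0],"rot":[0,0,0],"fingers":3.0},{"delta_pos":[-0.85,2.2,0],"rot":[0,0,0],"fingers":3.0},{"delta_pos":[-0.5,1.26,0],"rot":[0,0,0],"fingers":3.0}])

```text
time_s: 18.15
tcp_pos: [577.8, 186.5, 140.3]
tool_rot: [0.279, -3.128, 0.0]
force: [1.0, -0.1, -0.5]
finger_gap: 0.457
```

Emit:
move_arm(targets=[{"delta_pos":[0,0,0],"rot":[0,0,0],"fingers":3.0},{"delta_pos":[0,0,0],"rot":[0,0,0],"fingers":3.0},{"delta_pos":[0,0,0],"rot":[0,0,0],"fingers":3.0}])

```text
time_s: 18.52
tcp_pos: [578.1, 184.4, 141.0]
tool_rot: [-0.276, 3.129, -0.0]
force: [-0.2, -0.3, -1.0]
finger_gap: 0.459
```

```bash
python3 go.py G,green,140
```

```text
t 18.52 p [578.1 184.4 141. ] gap 0.459 F [-0.2 -0.3 -1. ] roterr deg [-0.01  0.   -0.11]
G,green,140 [577.9 185.5 140. ] delta tool cm [-0.    0.11  0.1 ]
```

Descend to the 41.6 mm grasp height: 9.75 cm first, then slowly to contact.

Emit:
move_arm(targets=[{"delta_pos":[0,0.1,2.0],"rot":[0,0,0],"fingers":3.0},{"delta_pos":[0,0,3.0],"rot":[0,0,0],"fingers":3.0},{"delta_pos":[0,0,2.7],"rot":[0,0,0],"fingers":3.0},{"delta_pos":[0,0,1.5],"rot":[0,0,0],"fingers":3.0},{"delta_pos":[0,0,0.5],"rot":[0,0,0],"fingers":3.0},{"delta_pos":[0,0,0.15],"rot":[0,0,0],"fingers":3.0},{"delta_pos":[0,0,0.1],"rot":[0,0,0],"fingers":3.0},{"delta_pos":[0,0,0],"rot":[0,0,0],"fingers":3.0}])

```text
time_s: 19.52
tcp_pos: [578.2, 186.3, 41.9]
tool_rot: [-0.278, 3.128, 0.0]
force: [-0.8, 1.1, -1.3]
finger_gap: 0.458
```

Emit:
move_arm(targets=[{"delta_pos":[0,0,0.1],"rot":[0,0,0],"fingers":3.0},{"delta_pos":[0,0,0],"rot":[0,0,0],"fingers":3.0}])

```text
time_s: 19.77
tcp_pos: [578.4, 186.4, 41.6]
tool_rot: [-0.278, 3.128, 0.0]
force: [-3.7, -1.5, 12.4]
finger_gap: 0.461
```

Contact at 12 N, so I'll release and retreat.

Emit:
move_arm(targets=[{"delta_pos":[0,0,0],"rot":[0,0,0],"fingers":5.0},{"delta_pos":[0,0,0],"rot":[0,0,0],"fingers":7.0},{"delta_pos":[0,0,0],"rot":[0,0,0],"fingers":8.0},{"delta_pos":[0,0,0],"rot":[0,0,0],"fingers":8.0},{"delta_pos":[0,0,-1],"rot":[0,0,0],"fingers":8.0},{"delta_pos":[0,0,-2.0],"rot":[0,0,0],"fingers":8.0},{"delta_pos":[0,0,-3.0],"rot":[0,0,0],"fingers":8.0},{"delta_pos":[0,0,-3.0],"rot":[0,0,0],"fingers":8.0},{"delta_pos":[0,0,-2.5],"rot":[0,0,0],"fingers":8.0},{"delta_pos":[0,0,0],"rot":[0,0,0],"fingers":8.0}])

```text
time_s: 21.02
tcp_pos: [579.0, 186.6, 158.0]
tool_rot: [-0.278, 3.126, 0.001]
force: [0.4, -0.3, -0.2]
finger_gap: 0.935
```

```bash
sed -i 's/170,90/140,60/g' chk.py; python3 chk.py w4; python3 go.py W,yellow,150
```

```text
red 1686.0 [255. 274.] [645.9 198.8] [44.2 37.6]
t 21.07 p [578.4 186.4 156.5] gap 0.938 F [-0.5  1.3 -0.2] roterr deg [ 0.02  0.11 -0.05]
W,yellow,150 [ 583.5 -142.   150. ] delta tool cm [  5.29 -32.42   0.63]
```

View pics/w4.png

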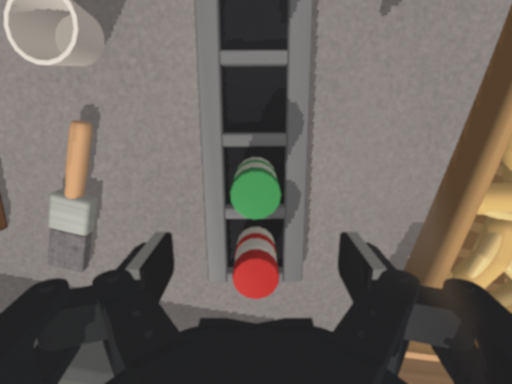

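The wrist view shows green (256,194) and red (256,272) upright in their seats. Next is yellow.

Emit:
move_arm(targets=[{"delta_pos":[0.2,-1.26,0],"rot":[0,0,0],"fingers":8.54},{"delta_pos":[0.4,-2.52,0],"rot":[0,0,0],"fingers":8.54},{"delta_pos":[0.51,-3.15,0],"rot":[0,0,0],"fingers":8.54},{"delta_pos":[0.51,-3.15,0],"rot":[0,0,0],"fingers":8.54},{"delta_pos":[0.51,-3.15,0],"rot":[0,0,0],"fingers":8.54},{"delta_pos":[0.51,-3.15,0],"rot":[0,0,0],"fingers":8.54},{"delta_pos":[0.51,-3.15,0],"rot":[0,0,0],"fingers":8.54},{"delta_pos":[0.51,-3.15,0],"rot":[0,0,0],"fingers":8.54},{"delta_pos":[0.51,-3.15,0],"rot":[0,0,0],"fingers":8.54},{"delta_pos":[0.51,-3.15,0],"rot":[0,0,0],"fingers":8.54},{"delta_pos":[0.36,-2.2,0],"rot":[0,0,0],"fingers":8.54},{"delta_pos":[0.25,-1.26,0],"rot":[0,0,0],"fingers":8.54}])

```text
time_s: 22.58
tcp_pos: [582.6, -143.6, 154.9]
tool_rot: [0.276, -3.129, -0.0]
force: [0.8, 1.2, 0.4]
finger_gap: 1.001
```

Emit:
move_arm(targets=[{"delta_pos":[0,0,0],"rot":[0,0,0],"fingers":8.54},{"delta_pos":[0,0,0],"rot":[0,0,0],"fingers":8.54},{"delta_pos":[0,0,0],"rot":[0,0,0],"fingers":8.54}])

```text
time_s: 22.95
tcp_pos: [583.1, -141.6, 155.4]
tool_rot: [-0.279, 3.129, 0.0]
force: [0.7, 0.2, 0.2]
finger_gap: 0.998
```

```bash
python3 chk.py w5; python3 go.py W,yellow,150
```

```text
red 630.0 [302.  16.] [ 455.2 -133. ] [20.2 13.2]
yellow 2041.0 [253. 199.] [ 585.  -142.6] [40.6 39. ]
yellow 590.5 [296. 180.] [ 564.5 -114. ] [26.9 13.4]
blue 1658.0 [249. 275.] [ 650.3 -134.8] [42.7 36.3]
t 23.0 p [ 583.1 -141.7  155.4] gap 1.003 F [ 0.3  0.8 -0.6] roterr deg [0.   0.   0.01]
W,yellow,150 [ 583.5 -142.   150. ] delta tool cm [-0.03 -0.04  0.54]
```

Yellow measures (585,-142.6), which agrees. Descend 11.4 and grip.

Emit:
move_arm(targets=[{"delta_pos":[-0.1,-0.05,2.0],"rot":[0,0,0],"fingers":8.54},{"delta_pos":[0,0,3.0],"rot":[0,0,0],"fingers":8.54},{"delta_pos":[0,0,3.0],"rot":[0,0,0],"fingers":8.54},{"delta_pos":[0,0,2.0],"rot":[0,0,0],"fingers":8.54},{"delta_pos":[0,0,1.0],"rot":[0,0,0],"fingers":8.54},{"delta_pos":[0,0,0.4],"rot":[0,0,0],"fingers":8.54},{"delta_pos":[0,0,0],"rot":[0,0,0],"fingers":3.0},{"delta_pos":[0,0,0],"rot":[0,0,0],"fingers":3.0},{"delta_pos":[0,0,0],"rot":[0,0,0],"fingers":3.0},{"delta_pos":[0,0,0],"rot":[0,0,0],"fingers":3.0},{"delta_pos":[0,0,0],"rot":[0,0,0],"fingers":3.0},{"delta_pos":[0,0,0],"rot":[0,0,0],"fingers":3.0}])

```text
time_s: 24.5
tcp_pos: [584.5, -142.8, 42.1]
tool_rot: [-0.278, 3.128, -0.0]
force: [-0.2, 1.0, 5.7]
finger_gap: 0.461
```

Emit:
move_arm(targets=[{"delta_pos":[0,0,-0.5],"rot":[0,0,0],"fingers":3.0},{"delta_pos":[0,0,-1.5],"rot":[0,0,0],"fingers":3.0},{"delta_pos":[0,0,-2.5],"rot":[0,0,0],"fingers":3.0},{"delta_pos":[0,0,-2.5],"rot":[0,0,0],"fingers":3.0},{"delta_pos":[0,0,-2.0],"rot":[0,0,0],"fingers":3.0},{"delta_pos":[0,0,-1],"rot":[0,0,0],"fingers":3.0},{"delta_pos":[0,0,0],"rot":[0,0,0],"fingers":3.0}])

```text
time_s: 25.38
tcp_pos: [584.5, -142.8, 142.1]
tool_rot: [-0.278, 3.128, -0.001]
force: [1.0, -0.9, -1.2]
finger_gap: 0.459
```

```bash
python3 go.py G,yellow,140
```

```text
t 25.38 p [ 584.5 -142.8  142.1] gap 0.459 F [ 1.  -0.9 -1.2] roterr deg [-0.02  0.06 -0.05]
G,yellow,140 [507.1 172.5 140. ] delta tool cm [ 2.06 32.4   0.19]
```

Emit:
move_arm(targets=[{"delta_pos":[0.08,1.26,0],"rot":[0,0,0],"fingers":3.0},{"delta_pos":[0.16,2.52,0],"rot":[0,0,0],"fingers":3.0},{"delta_pos":[0.2,3.15,0],"rot":[0,0,0],"fingers":3.0},{"delta_pos":[0.2,3.15,0],"rot":[0,0,0],"fingers":3.0},{"delta_pos":[0.2,3.15,0],"rot":[0,0,0],"fingers":3.0},{"delta_pos":[0.2,3.15,0],"rot":[0,0,0],"fingers":3.0},{"delta_pos":[0.2,3.15,0],"rot":[0,0,0],"fingers":3.0},{"delta_pos":[0.2,3.15,0],"rot":[0,0,0],"fingers":3.0},{"delta_pos":[0.2,3.15,0],"rot":[0,0,0],"fingers":3.0},{"delta_pos":[0.2,3.15,0],"rot":[0,0,0],"fingers":3.0},{"delta_pos":[0.14,2.2,0],"rot":[0,0,0],"fingers":3.0},{"delta_pos":[0.08,1.2,0],"rot":[0,0,0],"fingers":3.0}])

```text
time_s: 26.88
tcp_pos: [505.6, 173.6, 140.7]
tool_rot: [0.28, -3.128, 0.0]
force: [0.4, -0.1, -1.7]
finger_gap: 0.455
```

Emit:
move_arm(targets=[{"delta_pos":[0,0,0],"rot":[0,0,0],"fingers":3.0},{"delta_pos":[0,0,0],"rot":[0,0,0],"fingers":3.0},{"delta_pos":[0,0,0],"rot":[0,0,0],"fingers":3.0}])

```text
time_s: 27.25
tcp_pos: [506.9, 171.7, 141.3]
tool_rot: [0.277, -3.129, 0.0]
force: [0.7, 0.6, -1.6]
finger_gap: 0.459
```

```bash
python3 go.py G,yellow,140
```

```text
t 27.25 p [506.9 171.7 141.3] gap 0.459 F [ 0.7  0.6 -1.6] roterr deg [-0.01 -0.01 -0.1 ]
G,yellow,140 [507.1 172.5 140. ] delta tool cm [-0.03  0.07  0.13]
```

Target height 42.0.

Emit:
move_arm(targets=[{"delta_pos":[0,0.1,2.0],"rot":[0,0,0],"fingers":3.0},{"delta_pos":[0,0,3.0],"rot":[0,0,0],"fingers":3.0},{"delta_pos":[0,0,2.7],"rot":[0,0,0],"fingers":3.0},{"delta_pos":[0,0,1.5],"rot":[0,0,0],"fingers":3.0},{"delta_pos":[0,0,0.5],"rot":[0,0,0],"fingers":3.0},{"delta_pos":[0,0,0.15],"rot":[0,0,0],"fingers":3.0},{"delta_pos":[0,0,0.1],"rot":[0,0,0],"fingers":3.0},{"delta_pos":[0,0,0],"rot":[0,0,0],"fingers":3.0}])

```text
time_s: 28.25
tcp_pos: [506.9, 173.5, 42.4]
tool_rot: [-0.278, 3.129, 0.0]
force: [0.8, -0.3, -0.9]
finger_gap: 0.462
```

Emit:
move_arm(targets=[{"delta_pos":[0,0,0.1],"rot":[0,0,0],"fingers":3.0},{"delta_pos":[0,0,0],"rot":[0,0,0],"fingers":3.0}])

```text
time_s: 28.5
tcp_pos: [507.1, 173.5, 42.1]
tool_rot: [-0.278, 3.128, 0.001]
force: [-3.2, -2.3, 15.3]
finger_gap: 0.458
```

Emit:
move_arm(targets=[{"delta_pos":[0,0,0],"rot":[0,0,0],"fingers":5.0},{"delta_pos":[0,0,0],"rot":[0,0,0],"fingers":7.0},{"delta_pos":[0,0,0],"rot":[0,0,0],"fingers":8.0},{"delta_pos":[0,0,0],"rot":[0,0,0],"fingers":8.0},{"delta_pos":[0,0,-1],"rot":[0,0,0],"fingers":8.0},{"delta_pos":[0,0,-2.0],"rot":[0,0,0],"fingers":8.0},{"delta_pos":[0,0,-3.0],"rot":[0,0,0],"fingers":8.0},{"delta_pos":[0,0,-3.0],"rot":[0,0,0],"fingers":8.0},{"delta_pos":[0,0,-2.5],"rot":[0,0,0],"fingers":8.0},{"delta_pos":[0,0,0],"rot":[0,0,0],"fingers":8.0}])

```text
time_s: 29.75
tcp_pos: [507.7, 173.8, 158.3]
tool_rot: [-0.278, 3.126, 0.001]
force: [-0.2, -0.7, 0.0]
finger_gap: 0.936
```

```bash
python3 chk.py w6; python3 go.py W,blue,150
```

```text
yellow 1953.0 [255. 195.] [507.1 173.6] [39.5 38.6]
t 29.8 p [507.1 173.5 156.9] gap 0.939 F [-0.   0.9  0.2] roterr deg [ 0.02  0.1  -0.05]
W,blue,150 [ 652.5 -131.5  150. ] delta tool cm [ -8.94 -32.59   0.69]
```

Yellow stands at (507.1,173.6) against a seat centre of (507.1,172.5). Now blue (unit: -0.87, -3.165).

Emit:
move_arm(targets=[{"delta_pos":[-0.35,-1.27,0],"rot":[0,0,0],"fingers":8.54},{"delta_pos":[-0.7,-2.53,0],"rot":[0,0,0],"fingers":8.54},{"delta_pos":[-0.87,-3.16,0],"rot":[0,0,0],"fingers":8.54},{"delta_pos":[-0.87,-3.16,0],"rot":[0,0,0],"fingers":8.54},{"delta_pos":[-0.87,-3.16,0],"rot":[0,0,0],"fingers":8.54},{"delta_pos":[-0.87,-3.16,0],"rot":[0,0,0],"fingers":8.54},{"delta_pos":[-0.87,-3.16,0],"rot":[0,0,0],"fingers":8.54},{"delta_pos":[-0.87,-3.16,0],"rot":[0,0,0],"fingers":8.54},{"delta_pos":[-0.87,-3.16,0],"rot":[0,0,0],"fingers":8.54},{"delta_pos":[-0.87,-3.16,0],"rot":[0,0,0],"fingers":8.54},{"delta_pos":[-0.6,-2.2,0],"rot":[0,0,0],"fingers":8.54},{"delta_pos":[-0.35,-1.27,0],"rot":[0,0,0],"fingers":8.54}])

```text
time_s: 31.3
tcp_pos: [651.9, -133.0, 154.8]
tool_rot: [0.276, -3.128, -0.001]
force: [0.1, 1.0, -0.6]
finger_gap: 1.0
```

Emit:
move_arm(targets=[{"delta_pos":[0,0,0],"rot":[0,0,0],"fingers":8.54},{"delta_pos":[0,0,0],"rot":[0,0,0],"fingers":8.54},{"delta_pos":[0,0,0],"rot":[0,0,0],"fingers":8.54}])

```text
time_s: 31.68
tcp_pos: [652.0, -130.5, 156.1]
tool_rot: [-0.279, 3.129, 0.0]
force: [0.6, 0.5, 0.6]
finger_gap: 0.998
```

```bash
python3 chk.py w7; python3 go.py W,blue,150
```

```text
yellow 716.0 [300. 103.] [ 578.8 -111.7] [27.3 13.5]
blue 1868.5 [250. 197.] [ 652.8 -134. ] [38.9 37.5]
blue 483.5 [297. 182.] [ 634.8 -101.7] [25.6 11.7]
t 31.73 p [ 652.  -130.6  156.1] gap 1.004 F [-0.9 -0.2 -0.1] roterr deg [ 0.    0.01 -0.  ]
W,blue,150 [ 652.5 -131.5  150. ] delta tool cm [-0.03 -0.1   0.61]
```

Emit:
move_arm(targets=[{"delta_pos":[0,-0.2,2.0],"rot":[0,0,0],"fingers":8.54},{"delta_pos":[0,0,3.0],"rot":[0,0,0],"fingers":8.54},{"delta_pos":[0,0,3.0],"rot":[0,0,0],"fingers":8.54},{"delta_pos":[0,0,2.0],"rot":[0,0,0],"fingers":8.54},{"delta_pos":[0,0,1.0],"rot":[0,0,0],"fingers":8.54},{"delta_pos":[0,0,0.4],"rot":[0,0,0],"fingers":8.54},{"delta_pos":[0,0,0],"rot":[0,0,0],"fingers":3.0},{"delta_pos":[0,0,0],"rot":[0,0,0],"fingers":3.0},{"delta_pos":[0,0,0],"rot":[0,0,0],"fingers":3.0},{"delta_pos":[0,0,0],"rot":[0,0,0],"fingers":3.0},{"delta_pos":[0,0,0],"rot":[0,0,0],"fingers":3.0},{"delta_pos":[0,0,0],"rot":[0,0,0],"fingers":3.0}])

```text
time_s: 33.22
tcp_pos: [652.9, -133.3, 42.7]
tool_rot: [-0.278, 3.128, -0.0]
force: [-1.2, 0.6, 5.4]
finger_gap: 0.456
```

Emit:
move_arm(targets=[{"delta_pos":[0,0,-0.5],"rot":[0,0,0],"fingers":3.0},{"delta_pos":[0,0,-1.5],"rot":[0,0,0],"fingers":3.0},{"delta_pos":[0,0,-2.5],"rot":[0,0,0],"fingers":3.0},{"delta_pos":[0,0,-2.5],"rot":[0,0,0],"fingers":3.0},{"delta_pos":[0,0,-2.0],"rot":[0,0,0],"fingers":3.0},{"delta_pos":[0,0,-1],"rot":[0,0,0],"fingers":3.0},{"delta_pos":[0,0,0],"rot":[0,0,0],"fingers":3.0}])

```text
time_s: 34.1
tcp_pos: [652.9, -133.3, 142.6]
tool_rot: [-0.278, 3.128, -0.0]
force: [-0.7, -0.2, -1.6]
finger_gap: 0.454
```

```bash
python3 go.py G,blue,140
```

```text
t 34.1 p [ 652.9 -133.3  142.6] gap 0.454 F [-0.7 -0.2 -1.6] roterr deg [-0.02  0.06 -0.05]
G,blue,140 [436.3 159.5 140. ] delta tool cm [16.16 32.64  0.23]
```

Emit:
move_arm(targets=[{"delta_pos":[0.63,1.27,0],"rot":[0,0,0],"fingers":3.0},{"delta_pos":[1.25,2.53,0],"rot":[0,0,0],"fingers":3.0},{"delta_pos":[1.57,3.17,0],"rot":[0,0,0],"fingers":3.0},{"delta_pos":[1.57,3.17,0],"rot":[0,0,0],"fingers":3.0},{"delta_pos":[1.57,3.17,0],"rot":[0,0,0],"fingers":3.0},{"delta_pos":[1.57,3.17,0],"rot":[0,0,0],"fingers":3.0},{"delta_pos":[1.57,3.17,0],"rot":[0,0,0],"fingers":3.0},{"delta_pos":[1.57,3.17,0],"rot":[0,0,0],"fingers":3.0},{"delta_pos":[1.57,3.17,0],"rot":[0,0,0],"fingers":3.0},{"delta_pos":[1.57,3.17,0],"rot":[0,0,0],"fingers":3.0},{"delta_pos":[1.1,2.2,0],"rot":[0,0,0],"fingers":3.0},{"delta_pos":[0.63,1.27,0],"rot":[0,0,0],"fingers":3.0}])

```text
time_s: 35.6
tcp_pos: [434.8, 160.1, 141.3]
tool_rot: [0.279, -3.128, 0.0]
force: [0.8, -0.8, -1.3]
finger_gap: 0.457
```

Emit:
move_arm(targets=[{"delta_pos":[0,0,0],"rot":[0,0,0],"fingers":3.0},{"delta_pos":[0,0,0],"rot":[0,0,0],"fingers":3.0},{"delta_pos":[0,0,0],"rot":[0,0,0],"fingers":3.0}])

```text
time_s: 35.98
tcp_pos: [436.2, 159.0, 141.8]
tool_rot: [0.277, -3.129, 0.0]
force: [-0.5, -0.9, -1.4]
finger_gap: 0.455
```

```bash
python3 go.py G,blue,140
```

```text
t 35.98 p [436.2 159.  141.8] gap 0.455 F [-0.5 -0.9 -1.4] roterr deg [-0.   -0.01 -0.1 ]
G,blue,140 [436.3 159.5 140. ] delta tool cm [-0.02  0.05  0.18]
```

Emit:
move_arm(targets=[{"delta_pos":[0,0,2.0],"rot":[0,0,0],"fingers":3.0},{"delta_pos":[0,0,3.0],"rot":[0,0,0],"fingers":3.0},{"delta_pos":[0,0,2.7],"rot":[0,0,0],"fingers":3.0},{"delta_pos":[0,0,1.5],"rot":[0,0,0],"fingers":3.0},{"delta_pos":[0,0,0.5],"rot":[0,0,0],"fingers":3.0},{"delta_pos":[0,0,0.15],"rot":[0,0,0],"fingers":3.0},{"delta_pos":[0,0,0.1],"rot":[0,0,0],"fingers":3.0},{"delta_pos":[0,0,0],"rot":[0,0,0],"fingers":3.0}])

```text
time_s: 36.98
tcp_pos: [436.2, 159.6, 42.8]
tool_rot: [-0.278, 3.129, 0.0]
force: [0.8, -0.8, -1.2]
finger_gap: 0.457
```

Emit:
move_arm(targets=[{"delta_pos":[0,0,0.1],"rot":[0,0,0],"fingers":3.0},{"delta_pos":[0,0,0],"rot":[0,0,0],"fingers":3.0}])

```text
time_s: 37.22
tcp_pos: [436.4, 159.6, 42.6]
tool_rot: [-0.278, 3.128, 0.0]
force: [-5.7, -2.6, 19.3]
finger_gap: 0.458
```

Contact. Release, retreat upward, then move off toward the centre to give clear views.

Emit:
move_arm(targets=[{"delta_pos":[0,0,0],"rot":[0,0,0],"fingers":5.0},{"delta_pos":[0,0,0],"rot":[0,0,0],"fingers":7.0},{"delta_pos":[0,0,0],"rot":[0,0,0],"fingers":8.0},{"delta_pos":[0,0,0],"rot":[0,0,0],"fingers":8.0},{"delta_pos":[0,0,-1],"rot":[0,0,0],"fingers":8.0},{"delta_pos":[0,0,-2.0],"rot":[0,0,0],"fingers":8.0},{"delta_pos":[0,0,-3.0],"rot":[0,0,0],"fingers":8.0},{"delta_pos":[0,0,-3.0],"rot":[0,0,0],"fingers":8.0},{"delta_pos":[0,0,-3],"rot":[0,0,0],"fingers":8.0},{"delta_pos":[0,0,-2],"rot":[0,0,0],"fingers":8.0}])

```text
time_s: 38.48
tcp_pos: [436.1, 159.6, 183.5]
tool_rot: [-0.278, 3.128, 0.001]
force: [-0.4, -0.0, -0.7]
finger_gap: 0.938
```

Emit:
move_arm(targets=[{"delta_pos":[0,-1.5,0],"rot":[0,0,0],"fingers":8.0},{"delta_pos":[0,-3,0],"rot":[0,0,0],"fingers":8.0},{"delta_pos":[0.3,-3,0],"rot":[0,0,0],"fingers":8.0},{"delta_pos":[0.3,-3,0],"rot":[0,0,0],"fingers":8.0},{"delta_pos":[0.3,-3,0],"rot":[0,0,0],"fingers":8.0},{"delta_pos":[0,-3,0],"rot":[0,0,0],"fingers":8.0},{"delta_pos":[0,-3,0],"rot":[0,0,0],"fingers":8.0},{"delta_pos":[0,-3,0],"rot":[0,0,0],"fingers":8.0},{"delta_pos":[0,-1.5,0],"rot":[0,0,0],"fingers":8.0},{"delta_pos":[0,0,0],"rot":[0,0,0],"fingers":8.0},{"delta_pos":[0,0,0],"rot":[0,0,0],"fingers":8.0}])

```text
time_s: 39.85
tcp_pos: [469.0, -77.9, 181.2]
tool_rot: [0.278, -3.129, -0.0]
force: [-1.4, -0.3, -0.1]
finger_gap: 0.938
```

```bash
python3 - <<'E'
from h import *;from plant import get_image,status
H.update(yellow=(20,34),green=(45,85),blue=(100,125),red=(0,5))
G={k:np.array((542.5+x*.9836,179+x*.1805)) for k,x in dict(red=108,green=36,yellow=-36,blue=-108).items()}
g=get_image('top');f=g['frame'];hs=cv2.cvtColor(f,cv2.COLOR_BGR2HSV)
for n in H:
    a,b=H[n];m=cv2.inRange(hs,(a,140,60),(b,255,255))
    if n=='red':m=cv2.inRange(hs,(0,190,90),(5,255,255))|cv2.inRange(hs,(174,190,90),(180,255,255))
    m[:130]=0;m[280:]=0;m[:,:140]=0;m[:,225:]=0
    for c in blobs(m,80):
        q=cv2.minAreaRect(np.float32(plane(g,c.reshape(-1,2),80)));e=np.array(q[0])-G[n]
        print(n,np.round(q[0],1),np.round(q[1],1),'err along/across',round(e@[.9836,.1805],1),round(e@[-.1805,.9836],1))
s=get_image('scene')['frame']
cv2.imwrite('pics/fin.png',np.hstack([cv2.resize(f[125:285,140:225],None,fx=3,fy=3),cv2.resize(s[60:220,230:410],None,fx=3,fy=3)])[:600,:800])
print(status.observe()['tcp_pos'],status.observe()['time_s'])
E
```

```text
red [647.2 198.2] [36.5 36.2] err along/across -1.5 -0.0
yellow [506.5 173.2] [40.1 39.5] err along/across -0.4 0.7
green [576.3 186.5] [37.9 35.9] err along/across -1.4 1.2
blue [437.  159.7] [40.7 37.6] err along/across 0.7 0.0
[469.11933699 -77.64794666 181.36552238] 39.95
```

View pics/fin.png

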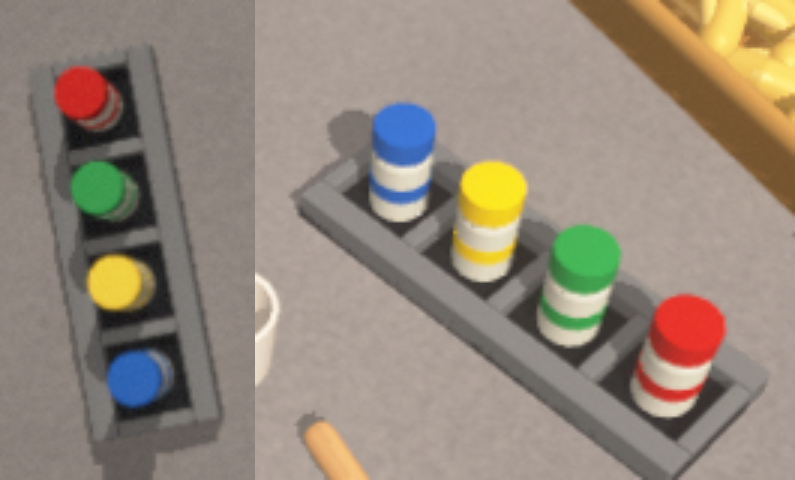

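All four pots stand upright on the seat floors. In the scene crop they run blue (400,165) nearest, then yellow, green, and red (680,355) farthest. The robot is clear, so I'll hand it in.

```bash
python3 -c "
from plant import r
print(r.finish_job())"
```

```text
the job is handed in; nothing more can be done
None
```

I moved all four pots to the grey rack in reverse order and handed the job in at about 40 s of the 96 s allowed. From nearest to farthest, the grey rack now holds blue, yellow, green, red; the wooden rack started as red, green, yellow, blue.

- **Position:** in the last top view, every lid was within 1.5 mm of its seat centre along the rack and 1.2 mm across. The calibration is only good to about 2 mm.
- **Seating:** the last scene view showed all four upright on the seat floors. Each pot was lowered to within 0.5 mm of its grasp height until the floor pushed back (5–19 N), then released.
- **Hand-in state:** the gripper was open and clear of everything, with the fingertips about 180 mm above the table.

**One thing went wrong on the way:** during the first carry (red), joint 6 reached its 3.14 rad range limit and the arm stopped 3 cm short of the seat with about 1.5° of tilt. I turned the tool half a turn while still holding the pot, then used that orientation for the rest of the job. I don't know how the range-limit rule treats this: the reading was 3.1412, against a limit stated as 3.14.

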